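# Free a shaker of its tight transport wedge and release its platform

### The job

The orange transport wedge is jammed tight under the platform of the bench shaker: work it loose by its handle with small alternating side pulls until it slides free, without dragging the shaker along the bench. Lay the wedge flat in the empty red tray with its handle up and let go of it. Then press the shaker's long green release bar all the way down near its middle, so that both ends go down evenly, and let it come back up; leave the other things on the bench where they are.

Things in the scene. Friction and masses are not known exactly. Their poses are not given: they have to be found in the camera images.
- shaker: Grey bench shaker, housing 220 x 220 mm, 55 mm high, standing loose on its feet (4.6 kg; a sideways force of 22 to 30 N drags it). Origin under its centre on the bench, z up. The front with the green bar is its -x side; the wedge sticks out of its -y side. Over the housing is an aluminium platform from x = -55 to +110 mm and y = -110 to +110 mm, its top at about 95 mm.
- slot (a point): Mouth of the wedge's slot, fixed to the shaker at (20, -110, 60) mm in its frame: at the platform's edge, level with the wedge's underside. Same axes as the shaker. The wedge comes out along the shaker's -y. Two dark steel cheeks, 5 mm clear of each side of the wedge, run 40 mm inwards from the mouth and let the wedge swing about 0.2 rad either way.
- pads (a point): Centre of the two rubber pads, 36 (x) x 30 (y) mm, between which the platform clamps the wedge; fixed to the shaker, 20 mm inside the mouth, level with the wedge's underside. They grip with about 44 N, so pulled straight the wedge holds more (about 45 N) than the shaker's feet. While it is being swung about the pads it creeps out under a far smaller pull, about 2 mm a swing of 0.2 rad.
- platform (a joint): Height of the sprung platform in m: 0 with the wedge fully in; it sinks as the wedge backs out (1.4 mm per 10 mm) and the clamping fades, until it rests on its stops at -0.004 and the wedge is free. At about -0.002 (15 mm out) the wedge can be drawn straight out without dragging the shaker.
- wedge: Orange plastic wedge, 145 mm long, 40 mm wide, about 0.12 kg. Origin in the middle of its flat underside, x from the thin tip (8 mm thick) to the thick end (23 mm), z up. At the start its x axis points along the shaker's -y and its origin lies 7.5 mm outside the slot's mouth; so 65 mm of it is inside.
- wedge_handle (a point): Point to grasp on the wedge: in the upright handle block on top of the thick end, 36 (along the wedge) x 24 (across) mm, whose top is 69 mm above the underside. The point is at (52.5, 0, 48) mm in the wedge's frame; 42 mm of free room lie between the handle and the platform's edge. Same axes as the wedge.
- wedge_tip (a point): The thin tip of the wedge, at (-72.5, 0, 4) mm in the wedge's frame.
- red_tray: Red open tray, empty, fixed to the bench, 240 (x) x 150 (y) mm, 45 mm high, walls and floor 4 mm. Origin under its centre, z up. It changes places with a blue tray of the same size holding three tubes.
- bar_mid (a point): Centre of the top face of the green release bar at the front of the shaker: 26 (x) x 160 (y) x 12 mm, top 75 mm above the bench; at (-85, 0, 75) mm in the shaker's frame. The bar is sprung at both ends: pressed at the middle it goes 6 mm straight down to its stop (1 N to start, 7 N at the stop); pressed off the middle it tilts.
- bar_left (a point): Top of the bar near its +y end, 70 mm from the middle.
- bar_right (a point): Top of the bar near its -y end, 70 mm from the middle.
- bar_tilt (a joint): Tilt of the green bar in rad, 0 = level; 0.01 means one end is 1.4 mm lower than the other.
- blue_tray: Blue tray, 240 x 150 x 45 mm, with three capped tubes in it; not to be used. Fixed. Origin under its centre.
- lime_rack: Lime-green tube rack, 80 x 200 mm, 75 mm high with tubes, loose. Origin under its centre. Leave it alone.
- white_rack: White tube rack, 80 x 170 mm, 75 mm high with tubes, loose. Origin under its centre. Leave it alone.
- amber_bottle: Amber bottle, 64 mm across, 140 mm high, loose. Origin under its centre. Leave it alone.
- dish_stack: Stack of four clear dishes, 90 mm across, 55 mm high, loose. Origin under its centre. Leave it alone.
- marker: Marker pen, black and blue, 135 mm long, 13 mm thick, loose, lying to the right of the shaker. Origin under its middle, x along it. Leave it alone.
- jar: White jar with a red lid, 56 mm across, 70 mm high, loose. Origin under its centre. Leave it alone.
Things that resemble listed ones, but are neither listed nor needed, are in the scene too. Of the things like the wedge, leave any that is pink or turquoise; of the rest the smaller one is meant.

How it is judged:
By the outcome, as a careful person would: the job done as asked, in the order asked, and still so for the second after the job is handed in, with the robot touching nothing.
It also fails if it takes over 69 s, if anything falls off the work surface, if the arm or the gripper's body presses on something with over 40 N, if the wrist force passes 120 N, or if a joint passes its speed limit or range.

### The arm

A 6-joint arm with a two-finger parallel gripper is mounted at the origin on the work surface. World frame = base frame: x ahead of the robot, y to its left, z up, the work surface at z = 0. Lengths are in m, angles in rad, forces in N, time in s.
With the tool pointing down it reaches from about 0.275 to 0.875 m from the base axis. Payload 12.5 kg.
Tool frame: the origin (TCP) lies at the very end of the fingers, on their centre line; the grasp point (between the pads) lies 19 mm behind it; x points along the fingers, y is the direction in which the jaws open and shut, and the axes are right-handed (so a half turn about x gives the same grasp; the last joint's range is limited). The gripper opens to 85 mm and grips with 20 to 120 N. Pads are 22 mm wide; open, the fingers measure 114 mm over their backs; the gripper's body (76 mm by 85 mm) begins 54 mm behind the grasp point. The pads swing forward as they close: fully open they stand 13 mm farther back than shut.
Start: joints at [-1.253, 0.351, 1.652, -0, 1.139, -0.085], TCP at [0.216, -0.506, 0.231] pointing down, gripper open.
Joint ranges: [-2.75, 2.75], [-0.79, 2.1], [0.01, 2.65], [-1.57, 4.71], [0.07, 3.14], [-2.87, 2.87]. Speed limits (rad/s): [2.22, 2.22, 2.79, 3.14, 3.14, 3.14].

### API

Orientations are given as a 3x3 rotation matrix whose columns are the frame's x, y, z axes.
In Python, from bench import manip gives the robot as it stands. Calls block until the motion is done:
- manip.move_ptp(position, orientation): joint-space move of the TCP to a pose.
- manip.move_l(position, attitude=None, max_speed=0.15): straight line of the TCP; attitude=None keeps the orientation; max_speed is the mean speed in m/s.
- manip.move_j(angles): joint-space move.
- manip.set_gripper(opening, effort=None): opening from 0.0 (shut) to 1.0 (fully open); effort is the grip in N (None keeps the last); returns when the fingers have stopped.
- manip.dwell(seconds).
- manip.inverse_kinematics(position, orientation): joint angles nearest the present ones, or None.
- manip.grab_frame(name): name is "scene" or "top" or "wrist"; returns (picture, depth): 480x640x3 uint8, red, green, blue; 480x640 float32, m along the optical axis (not along the pixel's ray), 0 where there is no reading.
- manip.get_calibration(name): a dict with "camera_matrix" (3x3 intrinsics, pixels), "R" (3x3) and "t" (3): a world point X has camera coordinates R X + t. Camera axes: x right, y down, z forward; pixel columns grow to the right and rows downward; lengths in m; the calibration is good to about 2 mm. A picture is of the moment at which its call begins: read the wrist's pose just before it. get_calibration takes no time and is no camera call; for the wrist camera it gives the pose at the moment of the call.
A pose or a line that the arm cannot do raises manip.Unreachable and nothing moves.
- manip.sign_off(): hands the job in, once; it reports no verdict.
Trained networks look in the newest picture that a camera, given by its name, has taken for a name from the list of things; names that differ only in an ending like _2 or _b are one class to them, and where a whole thing is asked for, a point or a joint stands for the part that bears it (a point fixed in the world has none). Each returns a list of dicts, best first, with "confidence" (0 to 1); they miss things now and then, are a little off and sometimes report something else, mostly with a low value. They report only what shows in the picture. A call takes as long as a camera call. They do not tell look-alikes from the thing itself.
- manip.look_for(camera, name): "at" ([x, y, z] in m, in world coordinates, good to about 4 mm: the middle of the surface that is visible of it).
Readings, each from a call of its own:
- manip.current_time(): time.
- manip.current_qpos(): joint angles.
- manip.current_joint_vel(): joint speeds.
- manip.current_joint_torque(): joint torques, N m.
- manip.current_ee_pos(): TCP position.
- manip.current_tcp_rot(): TCP orientation.
- manip.current_force(): force on the tool from outside, world axes, zero at the start.
- manip.current_ft_torque(): the same for the moment, N m.
- manip.current_grip_width(): opening from 0.0 (shut) to 1.0 (fully open).
Only numpy, scipy, OpenCV 4.12 (cv2) and the standard library are available. Lean on these libraries where they do the work, as an engineer would, in place of code of your own. Each camera call takes 0.05 s, during which the arm holds its last target.

## Working session

There is one attempt and no reset: what is moved stays moved. The work goes in short steps, each a Python script; the robot and the scene stay as the last script left them, time stands still between calls to the robot, and variables do not carry over. Pictures are saved under pics/ and viewed, and the job is handed in when it is done.

```bash
ls; mkdir -p pics; python3 - <<'E'
from bench import manip
import cv2
print(manip.current_time())
for n in ("scene","top"):
    p,d=manip.grab_frame(n)
    cv2.imwrite(f"pics/{n}0.png",p[:,:,::-1])
    c=manip.get_calibration(n);print(n,c["camera_matrix"].tolist(),c["R"].round(3).tolist(),c["t"].round(3).tolist())
    for k in ("wedge","wedge_handle","shaker","red_tray","bar_mid","slot"):
        try: print(k,[( [round(float(v),3) for v in r["at"]],round(r["confidence"],2)) for r in manip.look_for(n,k)])
        except Exception as e: print(k,repr(e))
print(manip.current_time())
E
```

```text
pics
0.0
scene [[446.29436054164097, 0.0, 321.2110758443612], [0.0, 446.29436054164097, 233.88665185149065], [0.0, 0.0, 1.0]] [[0.805, 0.593, 0.015], [0.506, -0.673, -0.54], [-0.31, 0.442, -0.842]] [-0.383, -0.194, 1.278]
wedge [([0.561, -0.124, 0.082], 0.96), ([0.298, 0.165, 0.018], 0.84), ([0.65, 0.267, 0.055], 0.75), ([0.331, -0.165, 0.024], 0.64), ([0.211, -0.363, 0.017], 0.63)]
wedge_handle [([0.216, -0.361, 0.015], 0.93), ([0.291, 0.163, 0.021], 0.83), ([0.339, -0.164, 0.028], 0.82), ([0.556, -0.127, 0.084], 0.61), ([0.649, 0.268, 0.059], 0.5)]
shaker [([0.551, 0.018, 0.094], 0.69)]
red_tray [([0.436, 0.413, 0.006], 0.68)]
bar_mid [([0.452, 0.038, 0.075], 0.65)]
slot []
top [[521.4436392864915, 0.0, 322.85376020668434], [0.0, 521.4436392864915, 241.49025190924115], [0.0, 0.0, 1.0]] [[0.003, -1.0, 0.006], [-0.999, -0.003, -0.039], [0.039, -0.006, -0.999]] [-0.013, 0.482, 1.473]
wedge [([0.311, -0.168, 0.028], 0.97), ([0.198, -0.351, 0.014], 0.75), ([0.292, 0.193, 0.019], 0.62), ([0.549, -0.108, 0.084], 0.57), ([0.534, 0.038, 0.098], 0.37), ([0.712, 0.325, 0.098], 0.25)]
wedge_handle [([0.548, -0.111, 0.077], 0.97), ([0.313, -0.164, 0.025], 0.97), ([0.288, 0.196, 0.017], 0.86), ([0.197, -0.349, 0.021], 0.58)]
shaker [([0.534, 0.037, 0.096], 0.61), ([0.646, 0.279, 0.073], 0.38)]
red_tray [([0.443, 0.405, -0.001], 0.69)]
bar_mid [([0.451, 0.04, 0.074], 0.61)]
slot [([0.535, 0.042, 0.098], 0.59)]
0.7
```

View pics/scene0.png

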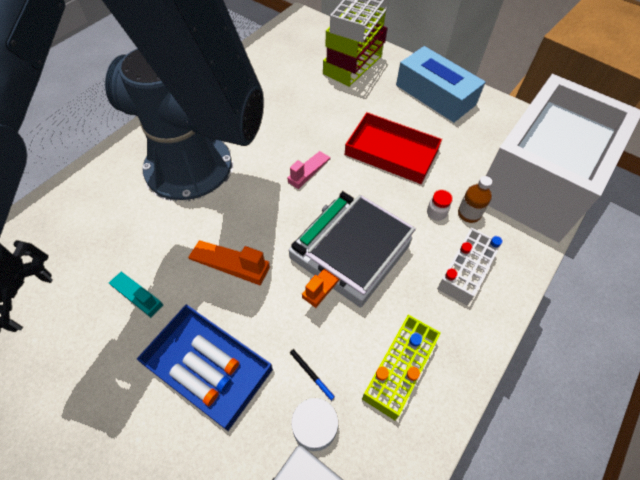

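View pics/top0.png

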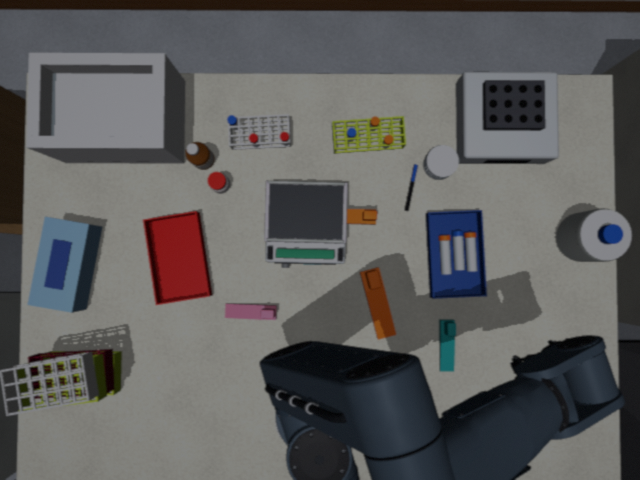

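Wedge candidates in the top view: small orange at (365,215) sticking out of the shaker, large orange at (378,302), pink at (250,311) and turquoise at (447,345). The one meant is the small orange one under the platform. Next I'll confirm it in a crop and measure from the depth image.

```bash
cat > h.py <<'E'
from bench import manip
import numpy as np, cv2
def cloud(n):
    p,d=manip.grab_frame(n); c=manip.get_calibration(n)
    K,R,t=c["camera_matrix"],np.array(c["R"]),np.array(c["t"])
    v,u=np.mgrid[:480,:640]
    X=np.stack([(u-K[0][2])/K[0][0]*d,(v-K[1][2])/K[1][1]*d,d],-1)
    W=(X-t)@R
    W[d<=0]=np.nan
    return p,d,W
def seg(p,W,hlo,hhi,box,smin=100,vmin=40):
    h=cv2.cvtColor(p,cv2.COLOR_RGB2HSV)
    m=(h[...,0]>=hlo)&(h[...,0]<=hhi)&(h[...,1]>=smin)&(h[...,2]>=vmin)
    m&=(W[...,0]>box[0])&(W[...,0]<box[1])&(W[...,1]>box[2])&(W[...,1]<box[3])
    return m
def rect(P):
    r=cv2.minAreaRect((P[:,:2]*1000).astype(np.float32)); return cv2.boxPoints(r).round(1).tolist(),np.round(r[0],1),np.round(r[1],1),round(r[2],2)
E
python3 - <<'E'
from h import *
for n in ("top","scene"):
    p,d,W=cloud(n)
    if n=="top": cv2.imwrite("pics/crop_top.png",cv2.resize(p[170:280,250:400],None,fx=5,fy=5,interpolation=2)[:,:,::-1])
    else: cv2.imwrite("pics/crop_sc.png",cv2.resize(p[180:320,270:430],None,fx=4.5,fy=4.5,interpolation=2)[:,:,::-1])
    Z=W[...,2]
    m=seg(p,W,60,90,(0.4,0.5,-0.1,0.2)); m&=(Z>0.065)
    print(n,"bar",m.sum(),np.nanmedian(W[m],0).round(4),rect(W[m]))
    m=seg(p,W,3,18,(0.45,0.65,-0.2,-0.03)); 
    print("wedge",m.sum(),rect(W[m])); 
    print(np.sort(Z[m])[-15:].round(4))
    mt=m&(Z>0.118)
    if mt.sum(): print("htop",mt.sum(),W[mt].mean(0).round(4),rect(W[mt]))
    mp=(Z>0.088)&(Z<0.102)&(W[...,0]>0.4)&(W[...,0]<0.7)&(W[...,1]>-0.09)&(W[...,1]<0.18)
    print("plat",mp.sum(),W[mp].mean(0).round(4),rect(W[mp]))
    mb=(Z>0.035)&(Z<0.102)&(W[...,0]>0.4)&(W[...,0]<0.7)&(W[...,1]>-0.09)&(W[...,1]<0.18)&~m
    print("all",rect(W[mb]))
    r=seg(p,W,0,3,(0.3,0.56,0.28,0.52))|seg(p,W,176,180,(0.3,0.56,0.28,0.52))
    print("tray",rect(W[r]), "floor",np.nanmedian(Z[r]))
    rr=r&(Z>0.035); print("rim",rect(W[rr]))
E
```

```text
top bar 489 [0.4482 0.0402 0.076 ] ([[434.3999938964844, -38.400001525878906], [457.5, -38.900001525878906], [460.8999938964844, 115.80000305175781], [437.8999938964844, 116.30000305175781]], array([447.7,  38.7]), array([154.8,  23.1]), 88.73)
wedge 441 ([[529.5, -76.0], [529.7000122070312, -152.10000610351562], [568.5999755859375, -151.89999389648438], [568.4000244140625, -75.9000015258789]], array([ 549.1, -114. ]), array([38.9, 76. ]), 0.19)
[0.1319 0.1319 0.132  0.132  0.1321 0.1322 0.1331 0.1337 0.1338 0.1338
 0.1339 0.1341 0.1343 0.1345 0.1345]
htop 127 [ 0.548  -0.132   0.1292] ([[536.5, -149.8000030517578], [560.7000122070312, -150.10000610351562], [561.2000122070312, -115.4000015258789], [537.0, -115.0999984741211]], array([ 548.8, -132.6]), array([34.7, 24.2]), 89.14)
plat 4789 [0.5591 0.0368 0.0948] ([[474.79998779296875, -71.19999694824219], [639.9000244140625, -74.69999694824219], [644.5999755859375, 145.10000610351562], [479.5, 148.60000610351562]], array([559.7,  37. ]), array([219.8, 165.1]), 88.78)
all ([[406.3999938964844, -71.19999694824219], [640.0, -75.900001525
[... 1531 characters left out ...]
  39.3]), array([221.2, 165.7]), 88.59)
all ([[407.8999938964844, -68.0], [643.5, -73.19999694824219], [648.4000244140625, 148.1999969482422], [412.79998779296875, 153.39999389648438]], array([528.1,  40.1]), array([221.5, 235.7]), 88.73)
tray ([[306.6000061035156, 456.79998779296875], [332.79998779296875, 301.20001220703125], [570.9000244140625, 341.29998779296875], [544.7000122070312, 496.8999938964844]], array([438.7, 399.1]), array([241.4, 157.8]), 9.57) floor 0.009668013687384942
rim ([[306.70001220703125, 456.3999938964844], [332.79998779296875, 301.20001220703125], [570.9000244140625, 341.29998779296875], [544.7000122070312, 496.5]], array([438.8, 398.9]), array([241.4, 157.4]), 9.57)
```

```bash
ls pics
```

```text
crop_sc.png
crop_top.png
scene0.png
top0.png
```

View pics/crop_sc.png

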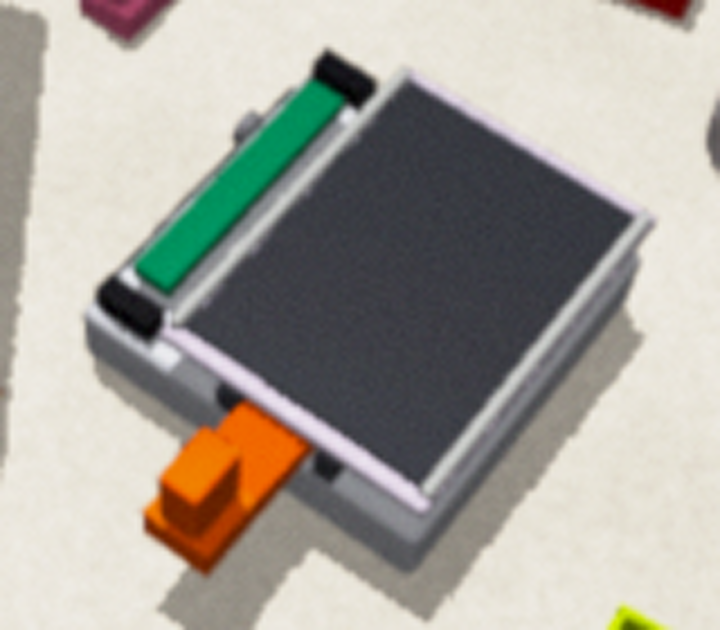

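View pics/crop_top.png

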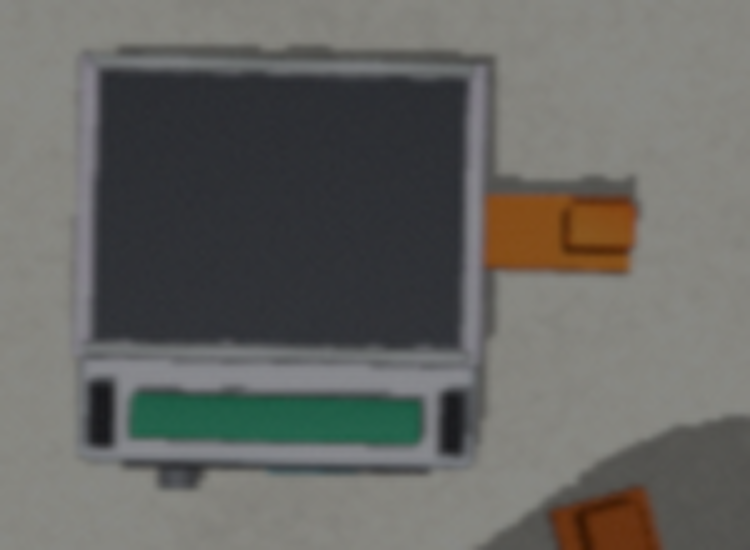

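The crop shows the small orange wedge stuck under the platform, with its handle at about (200,470) in the scene crop. Handle top measures z 0.129 as expected, the platform 0.095 and the bar 0.076. Estimated poses: shaker (0.5337, 0.0387) with yaw -1.2°, handle (0.550, -0.1315), red tray (0.438, 0.398) with yaw 9.5°. Now the grasp.

```bash
cat >> h.py <<'E'
A=np.deg2rad(-1.2); EX=np.array([np.cos(A),np.sin(A),0]); EY=np.array([-np.sin(A),np.cos(A),0])
SH=np.array([0.5337,0.0387,0])
def ori(a,s=1):  # jaws along direction a
    y=s*np.array([np.cos(a),np.sin(a),0]); x=np.array([0,0,-1.]); return np.column_stack([x,y,np.cross(x,y)])
PADS=SH+0.02*EX-0.09*EY
def st(tag=""):
    print(tag,"t%.2f"%manip.current_time(),np.round(manip.current_ee_pos(),4),"F",np.round(manip.current_force(),1),"T",np.round(manip.current_ft_torque(),2),"g%.3f"%manip.current_grip_width())
E
python3 - <<'E'
from h import *
print(manip.current_tcp_rot().round(2).tolist())
H=np.array([0.550,-0.1315,0.2])
for s in (1,-1):
    for nm,p,a in (("H",H,A),("tray",[0.49,0.407,0.1],A+np.pi/2+np.deg2rad(10.7)),("bar",[0.449,0.0403,0.1],A+np.pi/2)):
        q=manip.inverse_kinematics(p,ori(a,s)); print(s,nm,None if q is None else np.round(q,2))
E
```

```text
[[0.0, 0.39, -0.92], [-0.0, -0.92, -0.39], [-1.0, 0.0, -0.0]]
1 H [-0.32  0.41  1.64 -0.    1.09 -0.3 ]
1 tray [ 0.62  0.65  1.52 -0.    0.97 -1.12]
1 bar [-0.01  0.38  2.01 -0.    0.75 -1.56]
-1 H [-0.32  0.41  1.64 -0.    1.09  2.85]
-1 tray [ 0.62  0.65  1.52 -0.    0.97  2.03]
-1 bar [-0.01  0.38  2.01 -0.    0.75  1.58]
```

```bash
python3 - <<'E'
from h import *
H=np.array([0.550,-0.1315,0.0])
manip.move_ptp(H+[0,0,0.20],ori(A)); st("above")
p,d,W=cloud("top"); cv2.imwrite("pics/top1.png",p[:,:,::-1])
p,d,W=cloud("wrist"); cv2.imwrite("pics/wr1.png",p[:,:,::-1])
m=seg(p,W,3,18,(0.5,0.6,-0.2,-0.06)); mt=m&(W[...,2]>0.115)
print(mt.sum(), W[mt].mean(0).round(4), rect(W[mt]) if mt.sum()>5 else "")
E
```

```text
above t2.62 [ 0.5498 -0.1323  0.2   ] F [-0.4 -0.5 -0.6] T [-0.01 -0.01 -0.05] g1.002
2774 [ 0.5512 -0.1296  0.1275] ([[538.9000244140625, -148.6999969482422], [562.7999877929688, -149.3000030517578], [563.7999877929688, -113.69999694824219], [539.7999877929688, -113.0999984741211]], array([ 551.3, -131.2]), array([35.6, 23.9]), 88.41)
```

View pics/wr1.png

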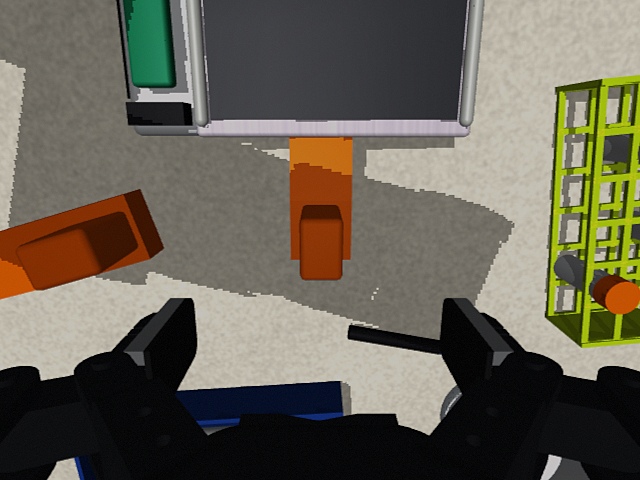

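The wrist view shows the handle (320,245) centred between the jaws, measured at (0.5513, -0.1312). The path down is clear.

```bash
python3 - <<'E'
from h import *
H=np.array([0.5510,-0.1315,0.0])
manip.move_l(H+[0,0,0.091],ori(A),0.12); st("down")
manip.set_gripper(0.2,60); st("grip")
E
```

```text
down t3.78 [ 0.5514 -0.1317  0.0917] F [-0.3 -0.2 -0.6] T [0.01 0.03 0.02] g1.004
grip t4.37 [ 0.5512 -0.1316  0.0913] F [0.9 0.4 2.8] T [ 0.06  0.08 -0.2 ] g0.269
```

```bash
cat >> h.py <<'E'
P0=np.array([0.5510,-0.1315,0.0911])+0.08*EY
def sw(th,out,speed=0.05):
    d=np.array([np.cos(A+th-np.pi/2),np.sin(A+th-np.pi/2),0])
    manip.move_l(P0+(0.08+out)*d,ori(A+th),speed)
    f=manip.current_force(); d2=manip.current_ee_pos()-P0
    side=np.array([-d[1],d[0],0])
    print("th%.2f out%.1f | act out %.1f  pull %.1f side %.1f fz %.1f t%.2f"%(th,out*1e3,1e3*(d2@d-0.08),-f@d,-f@side,f[2],manip.current_time()))
    return -f@d
E
python3 - <<'E'
from h import *
sw(0.06,0.000);sw(0.12,0.0005);sw(0.06,0.001);sw(0,0.0015);sw(-0.06,0.002);sw(-0.12,0.0025)
st()
p,d,W=cloud("top"); 
Z=W[...,2]
mp=(Z>0.085)&(Z<0.102)&(W[...,0]>0.4)&(W[...,0]<0.7)&(W[...,1]>-0.09)&(W[...,1]<0.18)
print("plat",mp.sum(),W[mp].mean(0).round(4),rect(W[mp]))
cv2.imwrite("pics/top2.png",p[:,:,::-1])
E
```

```text
th0.06 out0.0 | act out 0.4  pull -4.6 side -0.9 fz 4.1 t4.62
th0.12 out0.5 | act out 0.8  pull -5.1 side 2.3 fz 4.8 t4.87
th0.06 out1.0 | act out 0.8  pull -1.6 side 1.4 fz 3.3 t5.12
th0.00 out1.5 | act out 1.1  pull 1.8 side 0.3 fz 5.0 t5.37
th-0.06 out2.0 | act out 1.7  pull 2.7 side -1.1 fz 2.8 t5.62
th-0.12 out2.5 | act out 2.5  pull 1.7 side -2.7 fz 1.0 t5.87
 t5.87 [ 0.5415 -0.1332  0.0912] F [2.9 1.3 1. ] T [ 0.26 -0.78 -0.44] g0.279
plat 4831 [0.5599 0.038  0.0945] ([[475.0, -71.0999984741211], [639.2999877929688, -74.9000015258789], [644.4000244140625, 144.8000030517578], [480.1000061035156, 148.6999969482422]], array([559.7,  36.9]), array([219.8, 164.4]), 88.66)
```

Forces are low and the shaker hasn't moved. I'll keep swinging with a capped pull.

```bash
python3 - <<'E'
from h import *
out=0.0025; s=1; th=-0.12
stop=False
for k in range(6):
    tgt=s*0.15
    for t in np.linspace(th,tgt,5)[1:]:
        f=sw(t,out)
        if f<7: out+=0.0009
        elif f>12: out-=0.0005
    th=tgt; s=-s
p,d,W=cloud("top"); Z=W[...,2]
mp=(Z>0.085)&(Z<0.102)&(W[...,0]>0.4)&(W[...,0]<0.7)&(W[...,1]>-0.075)&(W[...,1]<0.18)
print("plat",mp.sum(),W[mp].mean(0).round(4),rect(W[mp]))
m=seg(p,W,60,90,(0.4,0.5,-0.1,0.2)); m&=(Z>0.065)
print("bar",rect(W[m]))
cv2.imwrite("pics/top3.png",p[:,:,::-1])
p,d,W=cloud("wrist"); cv2.imwrite("pics/wr3.png",p[:,:,::-1])
E
```

```text
th-0.05 out2.5 | act out 2.5  pull 1.7 side -1.2 fz 3.4 t6.17
th0.02 out3.4 | act out 3.1  pull 3.6 side -1.5 fz 4.8 t6.44
th0.08 out4.3 | act out 4.0  pull 3.6 side -0.4 fz 6.4 t6.71
th0.15 out5.2 | act out 5.0  pull 1.8 side 0.1 fz 6.5 t6.97
th0.07 out6.1 | act out 5.3  pull 5.5 side -0.2 fz 5.0 t7.26
th0.00 out7.0 | act out 6.1  pull 8.1 side 1.5 fz 4.9 t7.54
th-0.07 out7.0 | act out 6.8  pull 4.6 side -0.2 fz 4.8 t7.83
th-0.15 out7.9 | act out 7.9  pull 3.1 side -0.6 fz 3.3 t8.11
th-0.07 out8.8 | act out 8.4  pull 5.7 side -0.4 fz 4.1 t8.39
th0.00 out9.7 | act out 9.1  pull 7.2 side -1.0 fz 5.3 t8.68
th0.07 out9.7 | act out 9.8  pull 2.5 side 0.6 fz 7.9 t8.96
th0.15 out10.6 | act out 10.8  pull 1.5 side 1.3 fz 7.6 t9.24
th0.07 out11.5 | act out 11.0  pull 4.4 side 0.6 fz 5.1 t9.53
th0.00 out12.4 | act out 11.7  pull 7.3 side 0.5 fz 5.2 t9.82
th-0.07 out12.4 | act out 12.4  pull 3.5 side -0.4 fz 3.8 t10.12
th-0.15 out13.3 | act out 13.4  pull 2.3 side -0.7 fz 2.1 t10.41
th-0.07 out14.2 | act out 13.8  pull 6.1 side -0.4 fz 4.9 t10.70
th0.00 out15.1 | act out 14.5  pull 7.2 side -1
[... 152 characters left out ...]
t16.9 | act out 16.4  pull 4.4 side 1.1 fz 4.1 t11.87
th0.00 out17.8 | act out 17.0  pull 7.4 side 0.2 fz 3.5 t12.17
th-0.07 out17.8 | act out 17.7  pull 2.9 side 0.1 fz 2.4 t12.47
th-0.15 out18.7 | act out 18.8  pull 2.4 side -0.7 fz 1.8 t12.77
plat 4865 [0.5591 0.0369 0.0925] ([[445.29998779296875, -70.4000015258789], [639.4000244140625, -74.69999694824219], [644.2000122070312, 144.8000030517578], [450.20001220703125, 149.10000610351562]], array([544.8,  37.2]), array([219.5, 194.1]), 88.74)
bar ([[434.3999938964844, -38.400001525878906], [457.0, -38.900001525878906], [460.5, 115.69999694824219], [437.8999938964844, 116.19999694824219]], array([447.5,  38.6]), array([154.6,  22.6]), 88.72)
```

View pics/wr3.png

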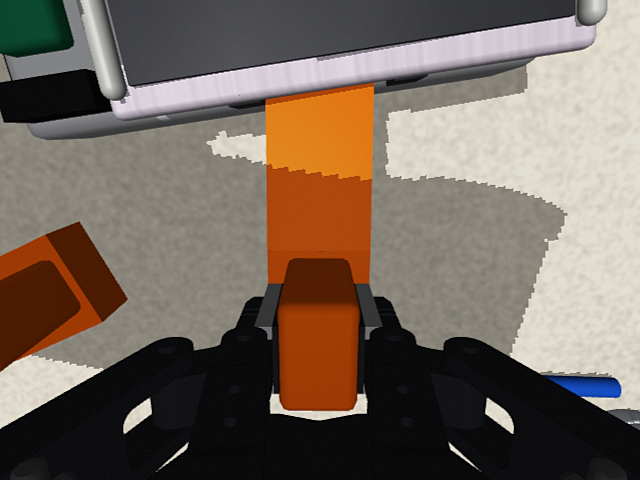

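The wedge swings with the gripper (320,200), the platform has dropped about 2.2 mm, and the shaker is in place. Two more swings, then I'll draw it straight out.

```bash
python3 - <<'E'
from h import *
out=0.0187; th=-0.15
for tgt in (0.12,-0.10,0.0):
    for t in np.linspace(th,tgt,4)[1:]:
        f=sw(t,out)
        if f<7: out+=0.001
        elif f>12: out-=0.0005
    th=tgt
for o in np.arange(out,0.036,0.003):
    f=sw(0,o,0.03)
    if f>16: print("stop");break
else:
    sw(0,0.055,0.06);sw(0,0.10,0.1)
st()
p,d,W=cloud("top"); Z=W[...,2]
m=seg(p,W,60,90,(0.4,0.5,-0.1,0.2)); m&=(Z>0.065)
print("bar",rect(W[m]))
mp=(Z>0.085)&(Z<0.102)&(W[...,0]>0.47)&(W[...,0]<0.7)&(W[...,1]>-0.085)&(W[...,1]<0.18)
print("plat",mp.sum(),W[mp].mean(0).round(4),rect(W[mp]))
cv2.imwrite("pics/top4.png",p[:,:,::-1])
p,d,W=cloud("scene"); cv2.imwrite("pics/sc4.png",p[:,:,::-1])
E
```

```text
th-0.06 out18.7 | act out 18.7  pull 1.2 side 0.7 fz 3.5 t13.19
th0.03 out19.7 | act out 19.5  pull 3.3 side 0.8 fz 5.3 t13.53
th0.12 out20.7 | act out 20.7  pull 2.1 side 1.8 fz 5.3 t13.86
th0.05 out21.7 | act out 21.1  pull 6.0 side 0.6 fz 2.4 t14.16
th-0.03 out22.7 | act out 22.0  pull 6.6 side 0.9 fz 1.8 t14.46
th-0.10 out23.7 | act out 23.3  pull 5.6 side -1.2 fz 1.3 t14.76
th-0.07 out24.7 | act out 23.8  pull 9.2 side -0.3 fz 1.6 t15.01
th-0.03 out24.7 | act out 24.0  pull 7.9 side 0.7 fz 2.5 t15.26
th0.00 out24.7 | act out 24.2  pull 6.9 side 0.2 fz 3.0 t15.51
th0.00 out25.7 | act out 24.4  pull 10.8 side -0.3 fz 2.5 t15.76
th0.00 out28.7 | act out 26.9  pull 14.4 side 0.2 fz 1.4 t16.01
th0.00 out31.7 | act out 31.0  pull 2.2 side -0.1 fz 2.4 t16.26
th0.00 out34.7 | act out 35.2  pull -0.2 side 1.3 fz 2.3 t16.51
th0.00 out55.0 | act out 55.7  pull 0.2 side -0.7 fz 0.1 t17.00
th0.00 out100.0 | act out 100.2  pull 0.1 side 0.5 fz -1.3 t17.60
 t17.60 [ 0.5487 -0.2317  0.0909] F [-0.5  0.1 -1.3] T [-0.05 -0.03 -0.02] g0.272
bar ([[434.3999938964844, -38.29999923706055], [457.6000061035156, -38.900001525878906], [461.1000061035156, 115.9000015258789], [437.8999938964844, 116.4000015258789]], array([447.8,  38.8]), array([154.8,  23.1]), 88.7)
plat 4724 [0.5593 0.0369 0.0911] ([[474.0, -70.5], [638.2000122070312, -75.19999694824219], [644.5, 144.5], [480.20001220703125, 149.1999969482422]], array([559.2,  37. ]), array([219.7, 164.3]), 88.37)
```

View pics/sc4.png

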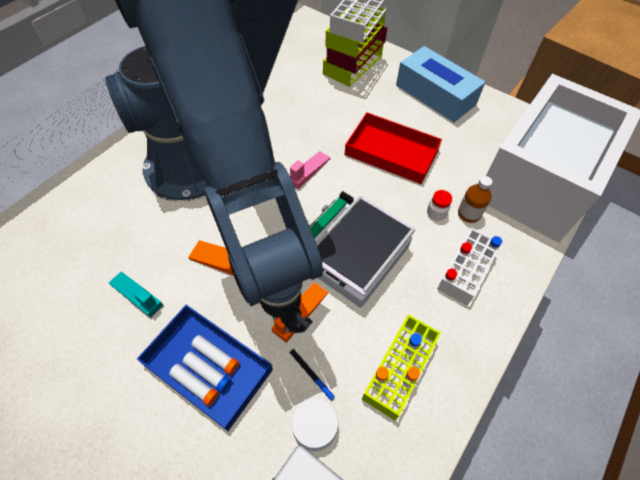

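Wedge is free at (300,315), with the shaker and bar positions unchanged. Next: carry it to the red tray.

```bash
cat >> h.py <<'E'
B=np.deg2rad(9.5); TR=np.array([0.438,0.398,0]); HT=TR+0.0525*np.array([np.cos(B),np.sin(B),0])
E
python3 - <<'E'
from h import *
p=np.array(manip.current_ee_pos())
manip.move_l([p[0],p[1],0.25],None,0.2); st()
manip.move_ptp(HT+[0,0,0.22],ori(B+np.pi/2)); st("over")
P,d,W=cloud("scene"); cv2.imwrite("pics/sc5.png",cv2.resize(P[80:280,250:520],None,fx=2.9,fy=2.9)[:,:,::-1])
P,d,W=cloud("top"); cv2.imwrite("pics/top5.png",P[:,:,::-1])
E
```

```text
t18.64 [ 0.5483 -0.2308  0.2488] F [-0.4 -0.6 -2. ] T [-0.03  0.01 -0.  ] g0.274
over t20.93 [0.4904 0.4059 0.22  ] F [ 0.9 -0.6 -0.7] T [ 0.01 -0.05 -0.03] g0.273
```

View pics/sc5.png

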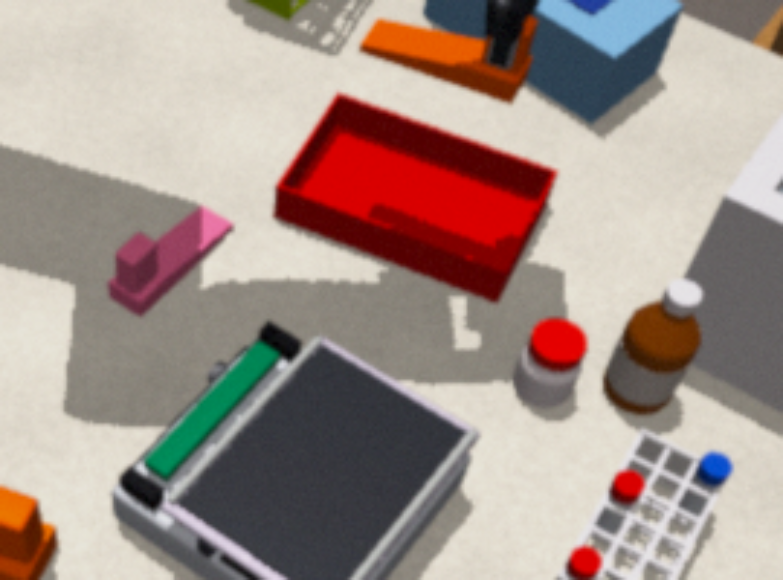

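View pics/top5.png

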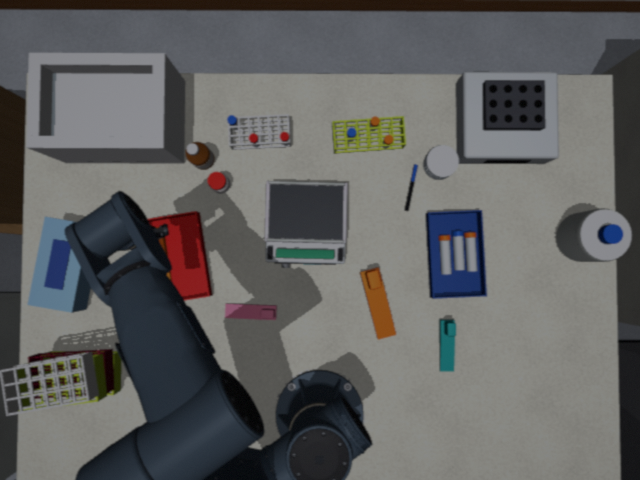

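The wedge hangs level over the red tray, at (450,60) in the crop and (185,240) in the top view. Lowering it.

```bash
python3 - <<'E'
from h import *
manip.move_l(HT+[0,0,0.045],None,0.12); st()
f0=manip.current_force()[2]
for z in np.arange(0.042,0.030,-0.0015):
    manip.move_l(HT+[0,0,z],None,0.03); f=manip.current_force()[2]
    print(round(z,4),round(f-f0,1))
    if f-f0>2.5: break
st()
manip.set_gripper(0.5); st("open")
manip.move_l(HT+[0,0,0.22],None,0.15)
P,d,W=cloud("scene"); cv2.imwrite("pics/sc6.png",cv2.resize(P[80:280,250:520],None,fx=2.9,fy=2.9)[:,:,::-1])
P,d,W=cloud("wrist"); cv2.imwrite("pics/wr6.png",P[:,:,::-1])
m=seg(P,W,4,18,(0.3,0.57,0.3,0.5)); Z=W[...,2]
print(rect(W[m]),Z[m].min(),np.percentile(Z[m],99.5)); mt=m&(Z>0.065);print(W[mt].mean(0),rect(W[mt]))
E
```

```text
t22.63 [0.4902 0.4069 0.0458] F [ 0.4  1.1 -1.6] T [ 0.03 -0.02  0.01] g0.278
0.042 0.8
0.0405 1.0
0.039 0.2
0.0375 0.2
0.036 -0.2
0.0345 8.0
 t24.13 [0.49   0.4069 0.0354] F [-2.3 -1.5  6.4] T [-0.35  0.35  0.02] g0.276
open t24.46 [0.4898 0.4067 0.0344] F [-0.3 -0.4 -0.4] T [0.01 0.   0.02] g0.499
([[361.6000061035156, 407.5], [379.79998779296875, 301.3999938964844], [571.4000244140625, 334.20001220703125], [553.2000122070312, 440.29998779296875]], array([466.5, 370.9]), array([194.3, 107.6]), 9.71) -0.001868569132644936 0.07349397723176408
[0.4890192  0.40733793 0.07199047] ([[470.3999938964844, 416.3999938964844], [474.20001220703125, 393.0], [509.20001220703125, 398.70001220703125], [505.3999938964844, 422.1000061035156]], array([489.8, 407.6]), array([35.4, 23.7]), 9.27)
```

View pics/sc6.png

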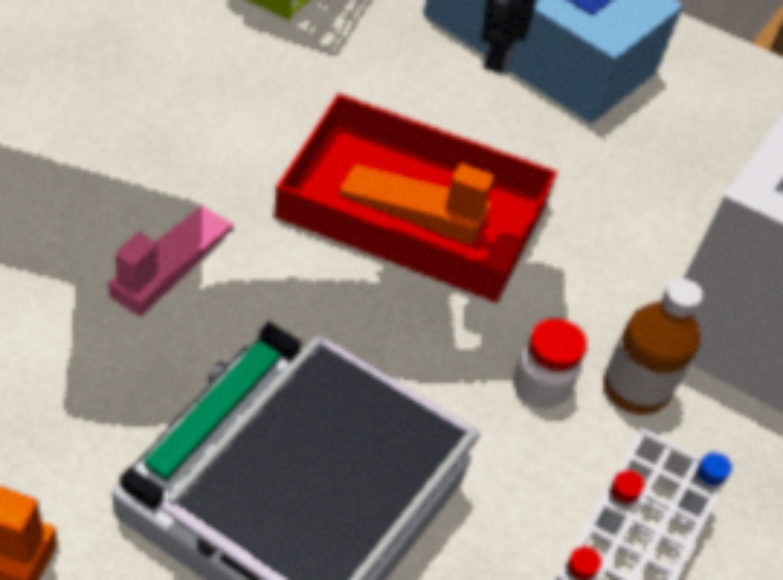

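View pics/wr6.png

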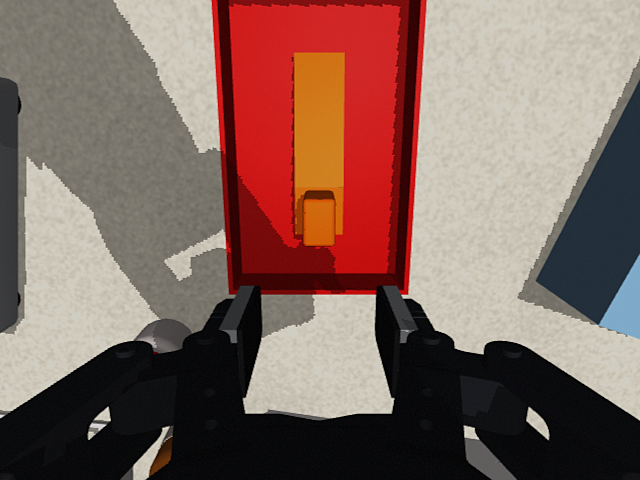

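The wedge lies flat in the red tray with its handle up (320,215). The handle top is at 73 mm, which matches 4 + 69. Next, the bar.

```bash
python3 - <<'E'
from h import *
manip.set_gripper(0.0,30)
BM=np.array([0.4492,0.0403,0])
manip.move_ptp(BM+[0,0,0.20],ori(A+np.pi/2)); st()
P,d,W=cloud("wrist"); cv2.imwrite("pics/wr7.png",P[:,:,::-1])
m=seg(P,W,60,90,(0.4,0.5,-0.1,0.2)); m&=(W[...,2]>0.065)
print("bar wrist",m.sum(),rect(W[m]),np.median(W[m],0))
for n in ("top","scene"):
    P,d,W=cloud(n)
    m=seg(P,W,60,90,(0.4,0.5,-0.1,0.2)); m&=(W[...,2]>0.065); print(n,m.sum(),rect(W[m]))
E
```

```text
t27.81 [0.4497 0.0409 0.2002] F [-0.1 -0.7  0.1] T [-0.02  0.02 -0.01] g0.001
bar wrist 8516 ([[435.1000061035156, -38.79999923706055], [460.3999938964844, -39.29999923706055], [463.5, 119.9000015258789], [438.20001220703125, 120.4000015258789]], array([449.3,  40.5]), array([159.2,  25.3]), 88.89) [0.4485619  0.04214196 0.0742299 ]
top 5 ([[440.3999938964844, -38.5], [451.29998779296875, -38.5], [451.29998779296875, -38.400001525878906], [440.3999938964844, -38.400001525878906]], array([445.8, -38.5]), array([ 0.1, 10.9]), 89.84)
scene 579 ([[435.5, -38.70000076293945], [462.29998779296875, -39.29999923706055], [466.1000061035156, 120.5999984741211], [439.29998779296875, 121.19999694824219]], array([450.8,  41. ]), array([159.9,  26.8]), 88.64)
```

View pics/wr7.png

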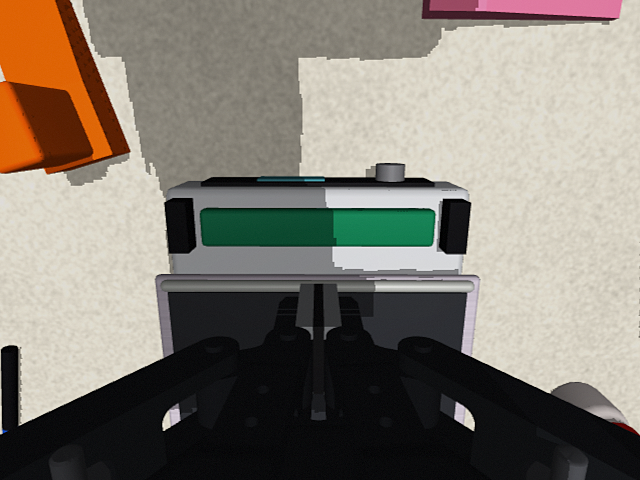

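The green bar spans (200–435, 227). All cameras agree on its centre, about (0.4495, 0.0406). Pressing with force feedback.

```bash
python3 - <<'E'
from h import *
BM=np.array([0.4494,0.0406,0])
manip.move_l(BM+[0,0,0.082],ori(A+np.pi/2),0.12); manip.dwell(0.2); st()
f0=manip.current_force()[2]; 
for z in np.arange(0.079,0.063,-0.001):
    manip.move_l(BM+[0,0,z],None,0.02); f=manip.current_force()[2]-f0
    print(round(z,4),"act",round(manip.current_ee_pos()[2],4),round(f,1))
    if f>11: break
manip.dwell(0.2)
st("pressed")
P,d,W=cloud("scene"); cv2.imwrite("pics/sc8.png",cv2.resize(P[170:290,270:430],None,fx=4.5,fy=4.5)[:,:,::-1])
m=seg(P,W,60,90,(0.4,0.5,-0.1,0.2)); m&=(W[...,2]>0.055)
Q=W[m]; s=(Q-SH)@EY
for lo,hi in ((-.08,-.05),(-.05,-.02),(.02,.05),(.05,.08)):
    k=(s>lo)&(s<hi); print(lo,k.sum(),np.median(Q[k,2]).round(4) if k.any() else None)
E
```

```text
t29.29 [0.4497 0.0406 0.0825] F [ 0.  -0.4 -0.2] T [-0.02  0.05  0.02] g-0.000
0.079 act 0.0789 0.0
0.078 act 0.078 1.2
0.077 act 0.077 0.6
0.076 act 0.076 -0.6
0.075 act 0.075 -0.1
0.074 act 0.074 1.8
0.073 act 0.073 2.0
0.072 act 0.072 3.7
0.071 act 0.071 5.0
0.07 act 0.07 6.2
0.069 act 0.0691 6.7
0.068 act 0.0687 17.9
pressed t32.54 [0.4495 0.0406 0.0687] F [-3.7  0.8 17.7] T [-0.06  0.71  0.03] g-0.001
-0.08 117 0.0707
-0.05 111 0.0712
0.02 80 0.0712
0.05 89 0.071
```

View pics/sc8.png

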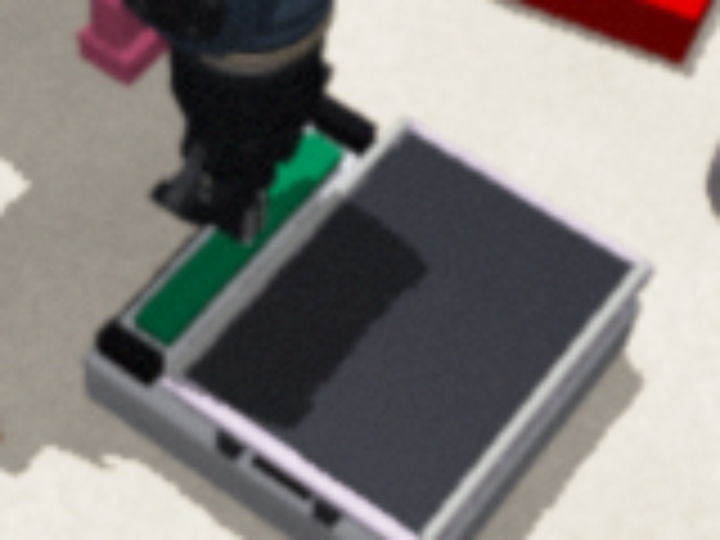

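The bar is at its stop (the force jumped at 0.0687) and level to within 0.3 mm. Releasing, backing away and doing the final check.

```bash
python3 - <<'E'
from h import *
BM=np.array([0.4494,0.0406,0])
manip.move_l(BM+[0,0,0.085],None,0.03); manip.move_l(BM+[0,0,0.22],None,0.15)
manip.move_ptp([0.30,-0.25,0.3],ori(A+0.0)); manip.dwell(0.3); st()
for n in ("scene","top"):
    P,d,W=cloud(n); cv2.imwrite(f"pics/{n}9.png",P[:,:,::-1]); Z=W[...,2]
    m=seg(P,W,60,90,(0.4,0.5,-0.1,0.2))&(Z>0.06)
    Q=W[m]; s=(Q-SH)@EY; print(n,rect(Q),[np.median(Q[(s>a)&(s<b),2]).round(4) for a,b in ((-.08,-.04),(-.02,.02),(.04,.08))])
    mp=(Z>0.085)&(Z<0.102)&(W[...,0]>0.465)&(W[...,0]<0.7)&(W[...,1]>-0.09)&(W[...,1]<0.18); print("plat",rect(W[mp]))
E
```

```text
t35.93 [ 0.3003 -0.2497  0.2999] F [-0.9 -0.2  0.5] T [ 0.03  0.06 -0.02] g-0.003
scene ([[436.3999938964844, -38.400001525878906], [462.29998779296875, -39.099998474121094], [466.79998779296875, 131.1999969482422], [440.8999938964844, 131.89999389648438]], array([451.6,  46.4]), array([170.3,  26. ]), 88.49) [np.float64(0.0771), np.float64(0.0773), np.float64(0.0778)]
plat ([[477.79998779296875, -69.69999694824219], [643.2000122070312, -73.69999694824219], [648.5999755859375, 148.8000030517578], [483.20001220703125, 152.8000030517578]], array([563.2,  39.6]), array([222.6, 165.4]), 88.61)
top ([[434.5, -38.400001525878906], [457.70001220703125, -38.900001525878906], [461.0, 115.9000015258789], [437.79998779296875, 116.4000015258789]], array([447.8,  38.7]), array([154.9,  23.2]), 88.76) [np.float64(0.0757), np.float64(0.0761), np.float64(0.0764)]
plat ([[474.8999938964844, -71.0999984741211], [639.0, -74.69999694824219], [643.7999877929688, 145.0], [479.70001220703125, 148.60000610351562]], array([559.4,  37. ]), array([219.7, 164.2]), 88.76)
```

View pics/scene9.png

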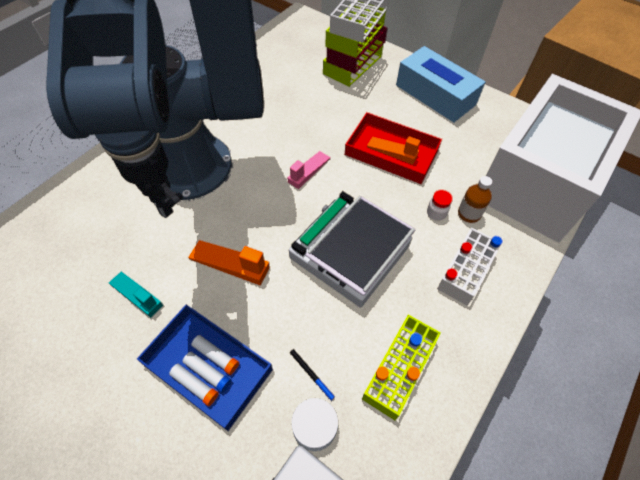

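View pics/top9.png

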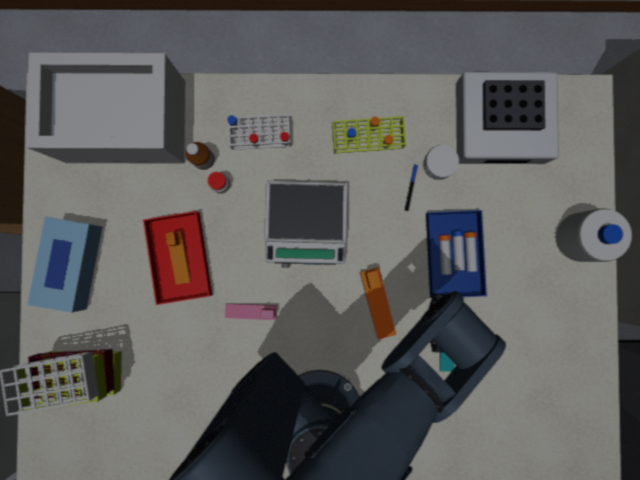

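Everything is in place: wedge in the red tray (395,148 scene), bar back up, shaker not moved, other items as they were, and the arm clear.

```bash
python3 -c "
from bench import manip
print(manip.sign_off(), manip.current_time())"
```

```text
the job is handed in; nothing more can be done
the job is handed in; nothing more can be done
```

The job is done and handed in at about 36 s of the 69 s allowed.

- **Wedge out:** I swung it ±0.15 rad about the pads, with pulls of about 9 N at most. Once it was about 24 mm out I drew it straight, with a peak of about 14 N. The shaker measured within about 0.5 mm of its starting place afterwards.
- **Wedge in tray:** It lies flat in the red tray with its handle up and released. The handle top measured about 73 mm, which is what the tray floor plus handle should give.
- **Bar:** I pressed it at the middle to its stop. The force jumped to about 18 N there, a bit above the roughly 11 N I meant to stop at. Both ends read level within about 0.3 mm.
- **Final check:** The bar is back up at about 76 mm, and its ends agree within 0.7 mm, which is about the noise of the depth camera. The other things look unmoved in the pictures, and the arm touches nothing.

The scene and top cameras differed by 2–4 mm throughout, about as the calibration allows. No check failed.

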